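# Roll a beam tube into its V-cradle

## Robot

A 6-joint arm with a two-finger parallel gripper is mounted at the origin on the work surface. World frame = base frame: x ahead of the robot, y to its left, z up, the work surface at z = 0. Lengths are in m, angles in rad, forces in N, time in s.
With the tool pointing down it reaches from about 0.325 to 0.9 m from the base axis. Payload 6.1 kg.
Tool frame: the origin (TCP) lies on the centre line of the jaws, within the pads' length; the fingertips stand 22 mm ahead of it and the grasp point (between the pads) lies 3 mm ahead of it (tips_ahead is the distance from the TCP to the fingertips, in m); z points along the fingers, y is the direction in which the jaws open and shut (so a half turn about z gives the same grasp; the last joint's range is limited). The gripper opens to 87 mm and grips with 3 to 60 N. Pads are 19 mm wide; open, the fingers measure 117 mm over their backs; the gripper's body (75 mm by 190 mm) begins 51 mm behind the grasp point.
Start: joints at [-1.385, 0.22, 1.526, -0, 1.395, -0.126], TCP at [0.192, -0.595, 0.245] pointing down, gripper open.
Joint ranges: [-2.98, 2.98], [-0.91, 2.08], [0.09, 2.57], [-1.24, 4.39], [0.2, 2.65], [-2.68, 2.68]. Speed limits (rad/s): [2.57, 2.57, 3.01, 3.14, 3.14, 3.14].

## Interface

Orientations are given as a unit quaternion [w, x, y, z].
In Python, from bench import get_state, grab_frame, camera_info, sign_off, tips_ahead gives the robot as it stands.
- The arm moves only by the shell command python3 -m inch 'ROWS' [OPENING]. ROWS is JSON, a list of rows, each a list of 4 numbers: the shift along the world's x, y, z in cm, then the turn about the world's z in degrees. A call has 1 to 20 rows; each row is the pose to reach, as a shift and turn from the pose commanded when the call began; what a row does not reach only later rows make up. A row lasts 1/8 s, in which the tool goes at most 62.5 mm and 10.7 degrees, less where a joint would pass 70% of its speed; a pose out of reach is approached as far as the arm can. A call with a gripper value outside its range is refused whole. OPENING is the closure in counts, from 0 (fully open) to 255 (shut), set as the call begins (- or left out, the last holds). The fingers move at their own pace and stop on an object; the grip force is fixed at half the most. Time passes only in rows, so rows that repeat a pose let the fingers close. It gives the time, the measured TCP pose, the force and the opening at its end, in the units of the state.
- get_state(): the state, without advancing time (a new reading comes with each control period).
- grab_frame(name): name is "scene" or "side" or "wrist"; returns the picture (480x640x3 uint8, red, green, blue); there is no depth.
- camera_info(name): a dict with "fx", "fy", "cx", "cy" (pixels), "origin" and "attitude" of the camera in the world. Camera axes: x right, y down, z forward; pixel columns grow to the right and rows downward; lengths in m; the calibration is good to about 2 mm. A picture is of the moment at which its call begins: read the wrist's pose just before it. camera_info takes no time and is no camera call; for the wrist camera it gives the pose at the moment of the call.
- sign_off(): hands the job in, once; it reports no verdict.
The state is a dict: "time": time; "joint_positions": joint angles; "joint_velocities": joint speeds; "tau": joint torques, N m; "position": TCP position; "tool_rot": TCP orientation; "contact_force": force on the tool from outside, world axes, zero at the start; "moment": the same for the moment, N m; "grip_width": finger opening in m.
Only numpy, scipy, OpenCV 4.12 (cv2) and the standard library are available. Lean on these libraries where they do the work, as an engineer would, in place of code of your own. Each camera call takes 0.05 s, during which the arm holds its last target.

## Task

Roll the loose aluminium beam tube along the optical table by pushing its side, up the blue ramp of the cradle and down into the V, then push it lengthwise by its free end until its other end rests against the yellow stop plate. Only push it: never pick the tube up, and leave the pillar, the lens and the screwdriver where they are. Finish with the tube lying still in the V against the stop and the robot clear of it.

Things in the scene. Friction and masses are not known exactly. Their poses are not given: they have to be found in the camera images.
- tube: Loose aluminium tube lying on its side, 50 mm diameter, 150 mm long, dark ends, black band near each end, thin orange lines along it; 0.3-0.65 kg, rolls freely. Origin: mid-length on its axis. x = tube axis, within 0.15 rad of the cradle's x at the start; y, z turn as it rolls. Starts on the table on the ramp's side, 160-260 mm from the V, 12-28 mm further from the stop plate than its final place.
- cradle: Fixed blue cradle with bare aluminium V, 100 mm long (x -50 to 50 mm). Origin on the table surface under the V's bottom line, mid-length; z up, x along the V towards the stop plate, y = direction in which the tube rolls in. V: 120 degrees included, bottom line 3 mm above the table at y = 0; entry lip 13 mm high at y = -17 mm; far side 24 mm high, y = 36 to 48 mm.
- cradle_ramp (a point): Foot of the cradle's ramp, on the table at cradle y = -100 mm, x = 0. The ramp is 100 mm wide and rises to 13 mm height at y = -25 mm, then a flat lip of 13 mm height runs to the V's edge at y = -17 mm. Axes as the cradle.
- cradle_seat (a point): Where the middle of the tube is when it lies fully home: on the tube's axis, 32 mm above the table, cradle x = 0, y = 0. Its free end is then at x = -75 mm, standing 25 mm out of the block. Axes as the cradle.
- cradle_stop (a point): Centre of the yellow stop plate's face that the tube's end rests against: cradle x = 75 mm, y = 0, 32 mm above the table. The plate is 10 mm thick, 50 mm wide, 52 mm high, rigid, on a 3 mm thick foot. Axes as the cradle.
- pillar: Bystander: short upright steel pillar on a wider foot, 48 mm in diameter at the foot, 32 mm above, 95 mm tall, loose. Origin at the centre of its underside.
- lens: Bystander: round lens in a black holder on a 50 mm square foot, 79 mm tall, 52 mm wide, loose. Origin at the centre of its underside.
- driver: Bystander: screwdriver lying on the table behind the tube, 170 mm long along its x axis, under 35 mm thick, loose. Origin under its middle.
Things that resemble listed ones, but are neither listed nor needed, are in the scene too. There is more than one size of the tube; the job needs the middle-sized.

How it is judged:
On the way, in this order (a step that is already met when the one before it is completed fails the run):
1. the tube has begun to roll on the table, turned by more than 50 degrees about its axis (angle between tube's own z axis and vertical above 0.87 rad and y of tube in the frame of cradle below -0.05 m).
2. the tube lies in the V, along it (y of tube in the frame of cradle between -0.004 and 0.004 m and z of tube in the frame of cradle between 0.028 and 0.0355 m and angle between the x axis of tube and the x axis of cradle, either way round below 0.06 rad), for 0.2 s.
At the end, for the whole second after the job is handed in: The tube lies at rest in the V (axis within 4 mm of the V's middle plane, at its seated height, within 0.06 rad of the V's direction) with its end against the stop plate (gap under 5 mm) (all of step 2 and x of tube in the frame of cradle between -0.005 and 0.003 m and linear speed of tube below 0.01 m/s and angular speed of tube below 0.3 rad/s); the robot touches nothing.
It fails at once if the tube is lifted off the table before it reaches the ramp (height (world z) of tube above 0.034 m and y of tube in the frame of cradle below -0.105 m).
It fails at once if the tube is lifted above the ramp or the cradle (height (world z) of tube above 0.05 m).
It fails at once if the tube is tipped up by one end (angle between tube's own x axis and vertical below 1.37 rad or angle between tube's own x axis and vertical above 1.77 rad).
It fails at once if the pillar, the lens or the screwdriver is moved by more than 15 mm or tipped (distance of any of pillar, lens, driver from where it was at the start of the episode above 0.015 m or angle between any of pillar, lens's own z axis and vertical above 0.3 rad).
It also fails if it takes over 56 s, if anything falls off the work surface, if the arm or the gripper's body presses on something with over 40 N, if the wrist force passes 120 N, or if a joint passes its speed limit or range.

## Working session

There is one attempt and no reset: what is moved stays moved. The work goes in short steps, Python scripts to look and compute and a shell command to move; the robot and the scene stay as the last step left them, time stands still between calls to the robot, and variables do not carry over. Pictures are saved under pics/ and viewed, and the job is handed in when it is done.

```bash
ls; mkdir -p pics; python3 - <<'E'
from bench import *
import cv2
print(get_state())
for n in ["scene","side","wrist"]:
    print(n,camera_info(n))
    f=grab_frame(n); cv2.imwrite(f"pics/{n}0.png",f[:,:,::-1])
print(tips_ahead)
E
```

```text
pics
{'time': 0.0, 'joint_positions': array([-1.38509215e+00,  2.21214571e-01,  1.52762578e+00,  5.20988898e-06,
        1.39469351e+00, -1.26091831e-01]), 'joint_velocities': array([ 0.00035924,  0.00031687, -0.00096491, -0.00099415,  0.00074545,
       -0.00204624]), 'tau': array([-4.34953408e-04, -4.94617188e+01, -3.87375319e+01,  6.98206737e-02,
        5.74144931e-02, -1.65558699e-04]), 'position': array([ 0.19162467, -0.59428687,  0.24343661]), 'tool_rot': array([-9.70249420e-04,  9.87872105e-01,  1.55266748e-01, -2.63626370e-05]), 'contact_force': array([-0.24919836,  0.19773755, -0.04760652]), 'moment': array([-0.00928679, -0.01763096, -0.007836  ]), 'grip_width': 0.08731768328487043}
scene {'fx': 523.93200455275, 'fy': 523.93200455275, 'cx': 315.2955849086671, 'cy': 234.6547547802596, 'origin': array([ 1.03110099, -0.61836108,  0.81373743]), 'attitude': array([-0.37346988,  0.86356869,  0.30961755, -0.13750031])}
side {'fx': 449.16944003977835, 'fy': 449.16944003977835, 'cx': 319.6618022328247, 'cy': 225.87076413883614, 'origin': array([0.13909101, 0.71767862, 0.55762156]), 'attitude': array([ 0.11697874, -0.22086318,  0.84405705, -0.47445034])}
wrist {'fx': 375.17577115308075, 'fy': 375.17577115308075, 'cx': 323.3921873832062, 'cy': 243.7246804716032, 'origin': array([ 0.25608904, -0.57189477,  0.38404481]), 'attitude': array([ 0.10183921,  0.80161771, -0.58426884, -0.07528446])}
0.022
```

View pics/scene0.png

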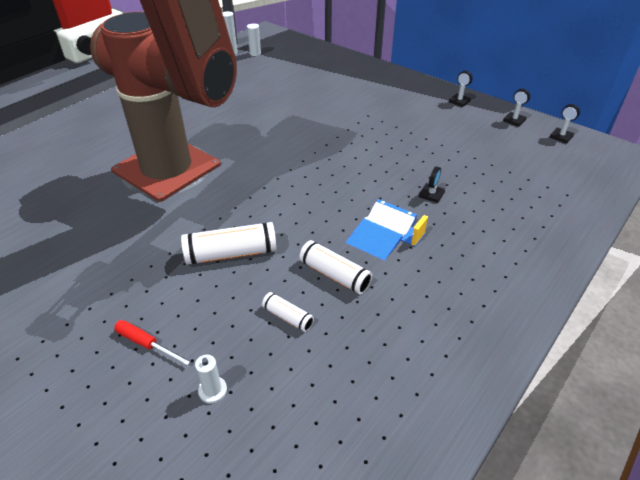

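View pics/side0.png

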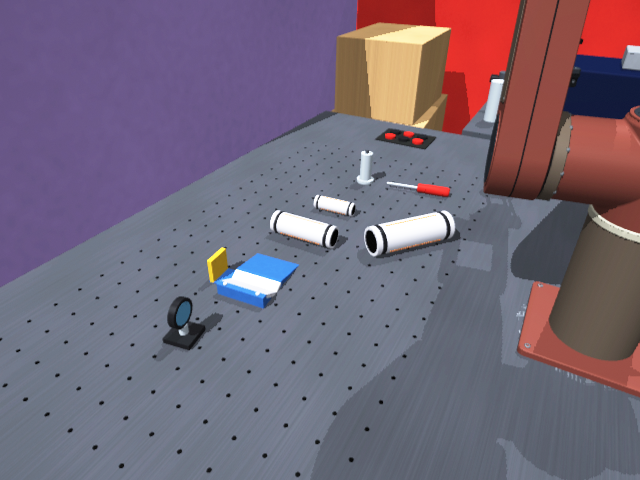

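View pics/wrist0.png

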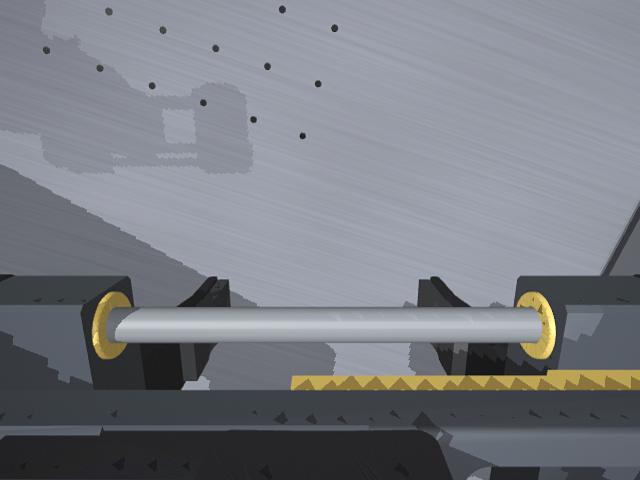

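The scene view shows three candidate tubes: large at (229,243), middle at (335,267) and small at (288,312). By its size rank, the one at (335,267) is the target. The cradle is at (388,228), the yellow stop at (420,230), the lens at (433,184), the pillar at (210,380) and the driver at (150,342). The wrist view shows only bare table. Next I'll take close crops to measure.

```bash
python3 - <<'E'
import cv2
a=cv2.imread('pics/scene0.png')[190:310,280:440]; cv2.imwrite('pics/sc_crop.png',cv2.resize(a,None,fx=5,fy=5,interpolation=cv2.INTER_CUBIC))
a=cv2.imread('pics/side0.png')[190:310,200:360]; cv2.imwrite('pics/sd_crop.png',cv2.resize(a,None,fx=5,fy=5,interpolation=cv2.INTER_CUBIC))
E
```

```text
(no output)
```

View pics/sc_crop.png

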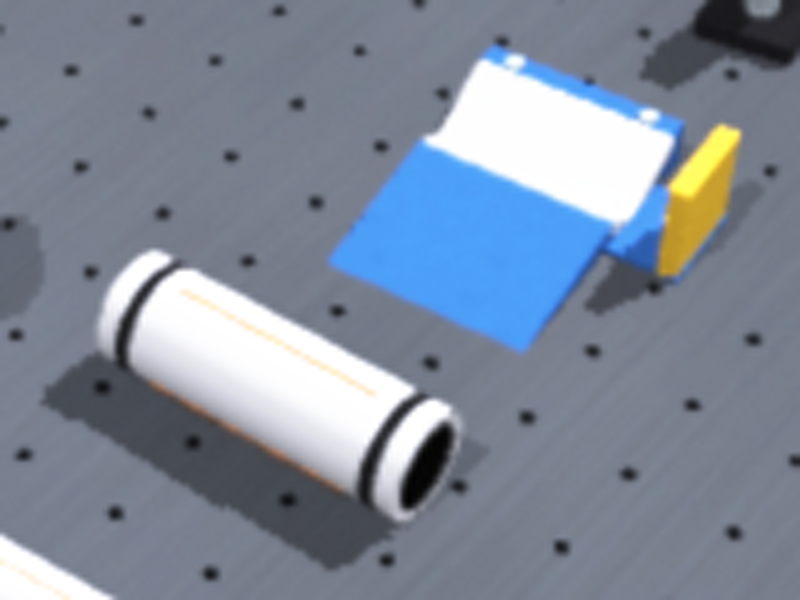

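View pics/sd_crop.png

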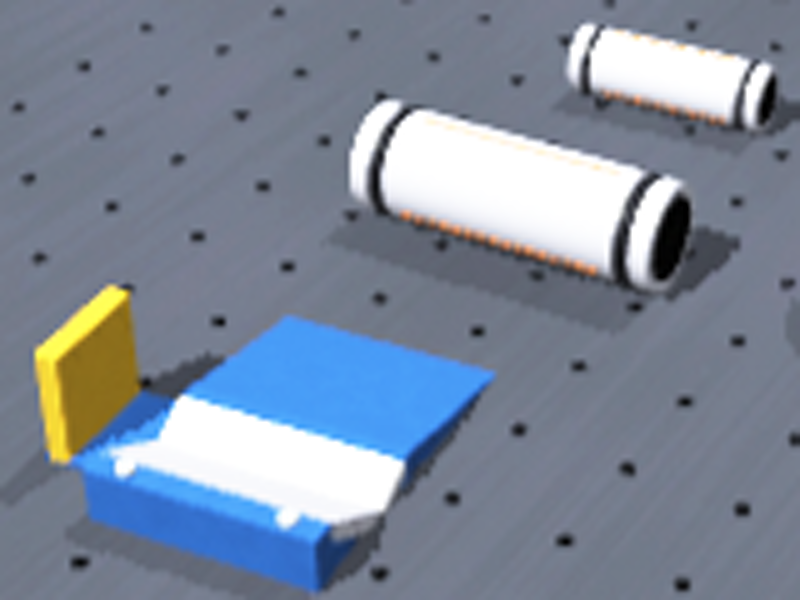

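```bash
cat > h.py <<'E'
import numpy as np, cv2
from scipy.spatial.transform import Rotation as R
from scipy.optimize import least_squares
def proj(ci,P):
    w,x,y,z=ci['attitude']; M=R.from_quat([x,y,z,w]).as_matrix()
    c=(np.atleast_2d(P)-ci['origin'])@M
    return np.c_[ci['fx']*c[:,0]/c[:,2]+ci['cx'], ci['fy']*c[:,1]/c[:,2]+ci['cy']]
def ray(ci,uv,z=0):
    w,x,y,q=ci['attitude']; M=R.from_quat([x,y,q,w]).as_matrix()
    d=M@np.array([(uv[0]-ci['cx'])/ci['fx'],(uv[1]-ci['cy'])/ci['fy'],1]); o=ci['origin']
    return o+d*(z-o[2])/d[2]
def cyl(p,L=.15,r=.025):
    x,y,z,yaw=p; t=np.linspace(0,2*np.pi,72,endpoint=False)
    l=np.r_[np.full(72,L/2),np.full(72,-L/2)]; t=np.r_[t,t]
    a=np.array([np.cos(yaw),np.sin(yaw),0]); b=np.array([-np.sin(yaw),np.cos(yaw),0])
    return np.array([x,y,z])+l[:,None]*a+r*np.cos(t)[:,None]*b+np.c_[0*t,0*t,r*np.sin(t)]
D=np.array([[np.cos(t),np.sin(t)] for t in np.linspace(0,2*np.pi,48,endpoint=False)])
def tubemask(img,roi,th=140):
    u0,v0,u1,v1=roi; s=img[v0:v1,u0:u1].astype(int)
    m=((s.min(2)>th)&(s.max(2)-s.min(2)<60)).astype(np.uint8)
    pts=np.argwhere(m)[:,::-1]+[u0,v0]; return pts
def fittube(views,p0,fixz=None,L=.15,r=.025):
    # views list of (ci,pts)
    def f(p):
        if fixz is not None: p=np.array([p[0],p[1],fixz,p[3]])
        return np.concatenate([ (D@proj(ci,cyl(p,L,r)).T).max(1)-((D@pts.T).max(1)+.5) for ci,pts in views])
    s=least_squares(f,p0,x_scale=[.01,.01,.01,.1],loss='soft_l1'); return s.x,np.sqrt(np.mean(f(s.x)**2))
def C2W(c,P): # c=[x,y,yaw]
    P=np.atleast_2d(np.array(P,float)); k,s=np.cos(c[2]),np.sin(c[2])
    return np.c_[c[0]+k*P[:,0]-s*P[:,1], c[1]+s*P[:,0]+k*P[:,1], P[:,2]]
def W2C(c,P):
    P=np.atleast_2d(np.array(P,float)); k,s=np.cos(c[2]),np.sin(c[2]); d=P[:,:2]-c[:2]
    return np.c_[k*d[:,0]+s*d[:,1], -s*d[:,0]+k*d[:,1], P[:,2]]
E
cat > m1.py <<'E'
from h import *
from bench import camera_info
S=camera_info('scene');T=camera_info('side')
sc={(330,263):(-50,-100,0),(522,352):(50,-100,0),(425,140):(-50,-17,13),(612,222):(50,-17,13),(492,47):(-50,48,24),(682,122):(50,48,24),(668,190):(75,-25,52),(725,125):(75,25,52)}
sd={(495,375):(-50,-100,0),(288,316):(50,-100,0),(405,462):(-50,-17,13),(180,397):(50,-17,13),(318,540):(-50,48,24),(318,590):(-50,48,0),(95,520):(50,48,0),(112,285):(75,-25,52)}
obs=[(S,np.array(list(sc))/5+[280,190]-.4,np.array(list(sc.values()))/1e3),(T,np.array(list(sd))/5+[200,190]-.4,np.array(list(sd.values()))/1e3)]
f=lambda c:np.concatenate([(proj(ci,C2W(c,P))-uv).ravel() for ci,uv,P in obs])
g0=(ray(S,(388,228)));print(g0)
best=min((least_squares(f,[g0[0],g0[1],y],x_scale=[.01,.01,.1],loss='soft_l1') for y in (0,1.57,3.1,-1.57)),key=lambda s:s.cost)
c=best.x;print('cradle',c,np.rad2deg(c[2]));print(f(c).reshape(-1,2).round(1).tolist())
fz=lambda q:np.concatenate([(proj(ci,C2W(q[:3],P)+[0,0,q[3]])-uv).ravel() for ci,uv,P in obs])
s4=least_squares(fz,[*c,0],x_scale=[.01,.01,.1,.01],loss='soft_l1');print('with free z',s4.x)
np.save('cradle.npy',c)
a=cv2.imread('pics/scene0.png');b=cv2.imread('pics/side0.png')
pa=tubemask(a,(298,236,375,298));pb=tubemask(b,(267,206,342,252))
print(pa.min(0),pa.max(0),pb.min(0),pb.max(0))
g=ray(S,(335,267),.025)
for v in ([(S,pa),(T,pb)],[(S,pa)],[(T,pb)]):
    p,e=fittube(v,[g[0],g[1],.025,c[2]]);print('tube',p,e,'in cradle',W2C(c,p[:3])*1e3,'rel yaw',p[3]-c[2])
for n,pt in dict(pill=(212,392),lens=(432,195),drv_h=(120,328),drv_t=(188,363),big=(229,250),small=(288,316)).items():
    w=ray(S,pt,.0);print(n,w,W2C(c,w)*1e3)
E
python3 m1.py
```

```text
[5.88161531e-01 1.71564992e-01 1.11022302e-16]
cradle [0.57913233 0.17633499 0.09576569] 5.4869697462765075
[[-0.9, -0.4], [0.1, -0.3], [-0.8, -0.4], [0.5, -0.5], [-0.1, -0.3], [0.0, -0.0], [-0.1, -0.8], [-1.4, -0.5], [-0.1, -1.0], [-0.4, -0.6], [-0.9, -0.6], [-0.3, -0.5], [-0.6, -0.3], [0.1, -0.2], [-1.3, -0.8], [3.1, 0.8]]
with free z [ 0.57918527  0.17628138  0.09666047 -0.00115696]
[299 240] [372 293] [270 206] [341 246]
tube [ 0.58233106 -0.02161452  0.02821344  0.04703921] 4.9213472730305305 in cradle [[ -15.74373491 -197.34836076   28.21344106]] rel yaw -0.048726481828237286
tube [ 0.58921118 -0.03014902  0.03971104  0.02716736] 0.26450176353298344 in cradle [[  -9.71120609 -206.50163288   39.71103719]] rel yaw -0.06859832935340396
tube [0.55603863 0.00397757 0.06173224 0.47669503] 3.9445028986613906 in cradle [[ -39.46859821 -169.3594671    61.73223586]] rel yaw 0.3809293413666564
pill [ 0.58788911 -0.36984868  0.        ] [[ -43.50908344 -544.5183657     0.        ]]
lens [6.04635793e-01 3.40960122e-01 1.11022302e-16] [[4.11279558e+01 1.61432186e+02 1.11022302e-13]]
drv_h [ 0.34984842 -0.38961926  0.        ] [[-282.34952133 -541.43704706    0.        ]]
drv_t [ 0.5109439  -0.35800318  0.        ] [[-118.96906976 -525.36968052    0.        ]]
big [ 0.35683844 -0.11018198  0.        ] [[-248.67191356 -263.94854324    0.        ]]
small [ 0.57960238 -0.16411293  0.        ] [[ -32.08552571 -338.93292888    0.        ]]
```

```bash
sed -i "s/^print(pa.min/k=190+(100+(5*(pb[:,0]-200)-400)*80\/290)\/5-2; pb=pb[pb[:,1]>np.where(pb[:,0]>308,k,0)]\nprint(pa.min/" m1.py
cat >> m1.py <<'E'
print('fixz',fittube([(S,pa),(T,pb)],[g[0],g[1],.025,c[2]],fixz=.025))
E
python3 m1.py | grep -E "^tube|\[|fixz"
```

```text
[5.88161531e-01 1.71564992e-01 1.11022302e-16]
cradle [0.57913233 0.17633499 0.09576569] 5.4869697462765075
[[-0.9, -0.4], [0.1, -0.3], [-0.8, -0.4], [0.5, -0.5], [-0.1, -0.3], [0.0, -0.0], [-0.1, -0.8], [-1.4, -0.5], [-0.1, -1.0], [-0.4, -0.6], [-0.9, -0.6], [-0.3, -0.5], [-0.6, -0.3], [0.1, -0.2], [-1.3, -0.8], [3.1, 0.8]]
with free z [ 0.57918527  0.17628138  0.09666047 -0.00115696]
[299 240] [372 293] [270 210] [336 246]
tube [ 0.58261035 -0.01979653  0.02626767  0.03193264] 0.8719059583858525 in cradle [[ -15.29189044 -195.56540508   26.26766511]] rel yaw -0.0638330503651059
tube [ 0.58921118 -0.03014902  0.03971104  0.02716736] 0.26450176353298344 in cradle [[  -9.71120609 -206.50163288   39.71103719]] rel yaw -0.06859832935340396
tube [ 0.59630456 -0.04018668  0.01113606  0.05138854] 0.5054722006938446 in cradle [[  -3.61012251 -217.17156369   11.13605738]] rel yaw -0.04437714855077835
pill [ 0.58788911 -0.36984868  0.        ] [[ -43.50908344 -544.5183657     0.        ]]
lens [6.04635793e-01 3.40960122e-01 1.11022302e-16] [[4.11279558e+01 1.61432186e+02 1.11022302e-13]]
drv_h [ 0.34984842 -0.38961926  0.        ] [[-282.34952133 -541.43704706    0.        ]]
drv_t [ 0.5109439  -0.35800318  0.        ] [[-118.96906976 -525.36968052    0.        ]]
big [ 0.35683844 -0.11018198  0.        ] [[-248.67191356 -263.94854324    0.        ]]
small [ 0.57960238 -0.16411293  0.        ] [[ -32.08552571 -338.93292888    0.        ]]
fixz (array([ 0.58239707, -0.01962859,  0.02496497,  0.0334489 ]), np.float64(0.9597019363458301))
```

The middle tube is at about world (0.582, -0.020), with its axis at z≈0.025–0.026. In the cradle frame that is (-15, -196) mm, and its yaw relative to the cradle is -0.06 rad. The crop confirms it: black bands, orange lines, and a size that fits 150×50 mm within about 1 px. I'll move behind it with the jaws open along the cradle's x.

```bash
python3 -m inch '[[2,3,0,7],[5,7,0,15],[8,11,0,23],[11,15,0,31],[14,19,0,39],[18,24,0,47],[22,29,0,55],[26,34,0,63],[30,39.5,0,70],[33.5,44,0,75],[36.5,48,0,77.6],[38.5,51,0,77.6],[39.7,52.6,0,77.6],[39.7,52.6,0,77.6],[39.7,52.6,0,77.6]]' 0
python3 - <<'E'
from h import *
from bench import *
c=np.load('cradle.npy');s=get_state();q=s['tool_rot'];M=R.from_quat([*q[1:],q[0]]).as_matrix()
print(W2C(c,s['position'])*1e3,np.rad2deg(np.arctan2(M[1,1],M[0,1])),M[:,2],s['contact_force'])
for n in ('wrist','scene'): cv2.imwrite(f'pics/{n}1.png',grab_frame(n)[:,:,::-1])
E
```

```text
time: 2.02
position: [0.5882, -0.0699, 0.2443]
tool_rot: [-0.0, 0.673, 0.74, -0.0]
contact_force: [0.0, -0.1, -0.2]
grip_width: 0.0871
[[ -14.54415253 -246.01541729  244.32681883]] 5.412556420084283 [-7.29511784e-04 -4.53980657e-04 -9.99999631e-01] [ 0.01851817 -0.12114701 -0.17107835]
```

View pics/wrist1.png

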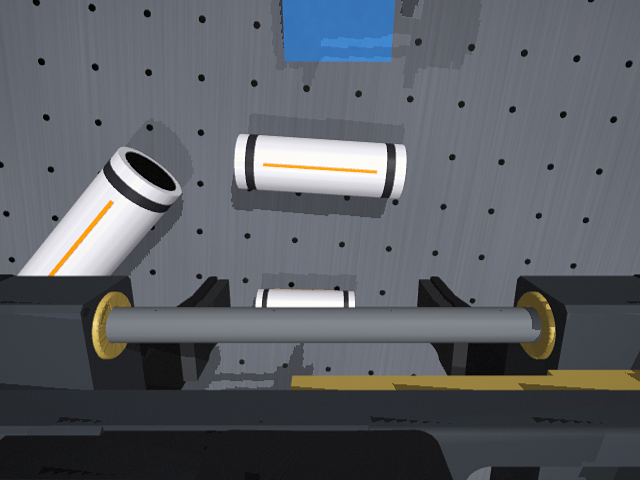

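View pics/scene1.png

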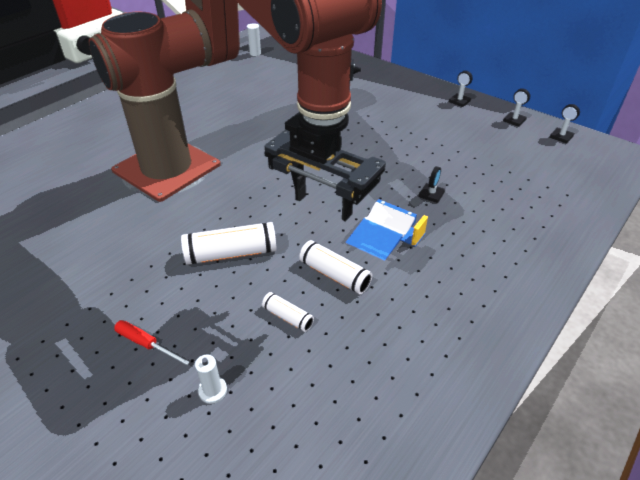

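The wrist view shows the target tube at (320,165), the big tube at (100,220), the small one at (305,298) and the ramp at (338,30). I'll fit the tube pose from this view as a cross-check and project the planned fingertip places into it.

```bash
python3 - <<'E'
from h import *
from bench import *
c=np.load('cradle.npy');W=camera_info('wrist');S=camera_info('scene')
w=cv2.imread('pics/wrist1.png');pw=tubemask(w,(225,128,415,205),170);print(pw.min(0),pw.max(0))
a=cv2.imread('pics/scene0.png');pa=tubemask(a,(298,236,375,298))
for v,z in (([(W,pw)],.025),([(W,pw),(S,pa)],None)):
    p,e=fittube(v,[.582,-.02,.025,.05],fixz=z);print(p,e,W2C(c,p[:3])*1e3,p[3]-c[2])
print('foot corners',proj(W,C2W(c,[[-.05,-.1,0],[.05,-.1,0]])))
print(ray(W,(256,307),.015),ray(W,(354,307),.015), W2C(c,ray(W,(305,288),.03))*1e3)
E
```

```text
[234 134] [406 194]
[ 0.57950753 -0.01811848  0.025       0.0313923 ] 1.0689053908459705 [[ -18.22004179 -193.59835668   25.        ]] -0.06437338782178392
[ 0.57955739 -0.0180351   0.02357955  0.03213402] 0.862490737630407 [[ -18.16243188 -193.52012775   23.57955148]] -0.06363167119918539
foot corners [[286.0532353   62.90207031]
 [392.19930318  62.55261286]]
[ 0.52484301 -0.17218971  0.015     ] [ 0.62884975 -0.16249921  0.015     ] [[ -34.00033888 -314.44779337   30.        ]]
```

```bash
python3 -m inch '[[0,0,-5,0],[0,0,-10,0],[0,0,-15,0],[0,0,-18,0],[0,0,-20,0],[0,0,-20.8,0],[0,0,-20.8,0]]' 0
python3 - <<'E'
from h import *
from bench import *
c=np.load('cradle.npy');s=get_state()
print(W2C(c,s['position'])*1e3,s['contact_force'])
cv2.imwrite(f'pics/side2.png',cv2.resize(grab_frame('side')[170:330,180:400,::-1],None,fx=3.5,fy=3.5))
E
```

```text
time: 3.0
position: [0.5891, -0.0693, 0.037]
tool_rot: [0.0, 0.673, 0.74, 0.0]
contact_force: [-0.1, -0.3, 0.9]
grip_width: 0.087
[[ -13.58009833 -245.43249137   37.03238022]] [-0.08821721 -0.33729225  0.9351388 ]
```

View pics/side2.png

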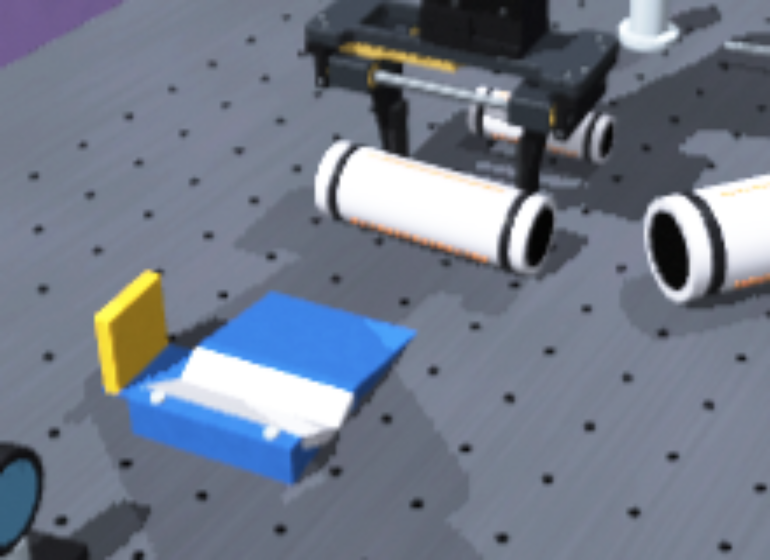

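The fingers stand behind the tube's side at side-view crop (390,120) and (535,160), inside its length and touching nothing. Now I'll push slowly along cradle +y.

```bash
python3 -m inch '[[-0.05,0.5,0,0],[-0.1,1,0,0],[-0.14,1.5,0,0],[-0.19,2,0,0],[-0.24,2.5,0,0],[-0.29,3,0,0],[-0.34,3.5,0,0],[-0.38,4,0,0],[-0.43,4.5,0,0],[-0.48,5,0,0],[-0.53,5.5,0,0],[-0.58,6,0,0],[-0.62,6.5,0,0],[-0.67,7,0,0],[-0.72,7.5,0,0],[-0.77,8,0,0]]'
cat > look.py <<'E'
import sys
from h import *
from bench import *
n=sys.argv[1];c=np.load('cradle.npy');s=get_state()
print(s['time'],W2C(c,s['position'])*1e3,s['contact_force'])
a=grab_frame('scene')[:,:,::-1];b=grab_frame('side')[:,:,::-1]
cv2.imwrite(f'pics/raw_s{n}.png',a);cv2.imwrite(f'pics/raw_d{n}.png',b)
i=np.hstack([cv2.resize(a[180:300,290:450],(400,300),interpolation=cv2.INTER_CUBIC),cv2.resize(b[190:310,190:350],(400,300),interpolation=cv2.INTER_CUBIC)])
cv2.imwrite(f'pics/both{n}.png',i)
E
python3 look.py 3
```

```text
time: 5.05
position: [0.581, 0.0115, 0.0365]
tool_rot: [-0.0, 0.673, 0.74, -0.0]
contact_force: [-0.2, -0.4, 0.1]
grip_width: 0.0872
5.05 [[ -13.93110218 -164.25885283   36.51741193]] [-0.23092833 -0.36961418  0.14430432]
```

View pics/both3.png

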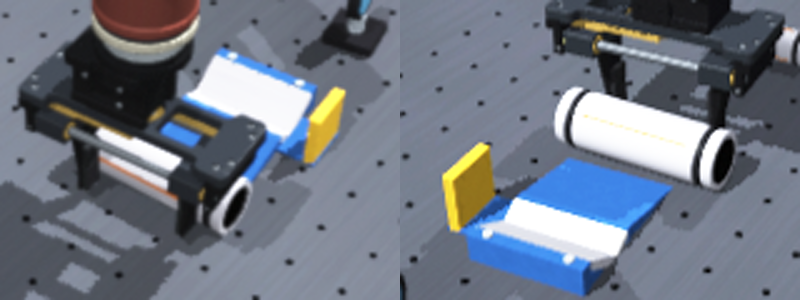

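The tube has rolled to the ramp's foot. In the right half it lies at (645,138), roughly parallel to the ramp's front edge. I'll measure it.

```bash
python3 - <<'E'
from h import *
from bench import *
c=np.load('cradle.npy');T=camera_info('side')
b=cv2.imread('pics/raw_d3.png');
a=cv2.imread('pics/side0.png')
for im,roi,g in ((a,(267,208,313,252),None),(b,(248,222,327,270),[.58,.06,.025,.09])):
    if g is None: continue
    m=tubemask(im,roi,150);print(m.min(0),m.max(0))
    p,e=fittube([(T,m)],g,fixz=.025);print(p,e,W2C(c,p[:3])*1e3,p[3]-c[2])
E
```

```text
[251 225] [321 264]
[0.58220699 0.05215253 0.02960721 0.0300216 ] 0.9992947055314434 [[  -8.81368102 -123.90745031   29.60721182]] -0.0657440869691982
```

```bash
python3 - <<'E'
from h import *
from bench import *
c=np.load('cradle.npy');T=camera_info('side')
b=cv2.imread('pics/raw_d3.png');
for th in (110,125,140):
    m=tubemask(b,(248,222,327,270),th);print(m.min(0),m.max(0))
    p,e=fittube([(T,m)],[.58,.06,.025,.09],fixz=.025);print(p,e,W2C(c,p[:3])*1e3,p[3]-c[2])
v=b[215:275,240:335].copy()
v=cv2.resize(v,None,fx=8,fy=8,interpolation=cv2.INTER_CUBIC)
for yaw,col in ((.03,(0,0,255)),(.0958,(0,255,0))):
    P=cyl([.5825,.052,.025,yaw]); 
    h=cv2.convexHull(((proj(T,P)-[240,215]+.5)*8).astype(np.int32)); cv2.polylines(v,[h],True,col,1)
cv2.imwrite('pics/ov3.png',v)
E
```

```text
[248 222] [326 269]
[0.57432356 0.04911165 0.02493002 0.17830715] 6.564589061512769 [[ -16.95174973 -126.1805913    24.93002073]] 0.08254146197617838
[248 224] [326 264]
[0.5811644  0.04670962 0.025      0.15826728] 1.8838862206536673 [[ -10.37193518 -129.22572834   25.        ]] 0.06250159577426813
[251 224] [322 264]
[0.58141806 0.05159141 0.03320811 0.04079378] 0.7450162962598481 [[  -9.65265063 -124.39056424   33.20811145]] -0.05497190631260172
```

View pics/ov3.png

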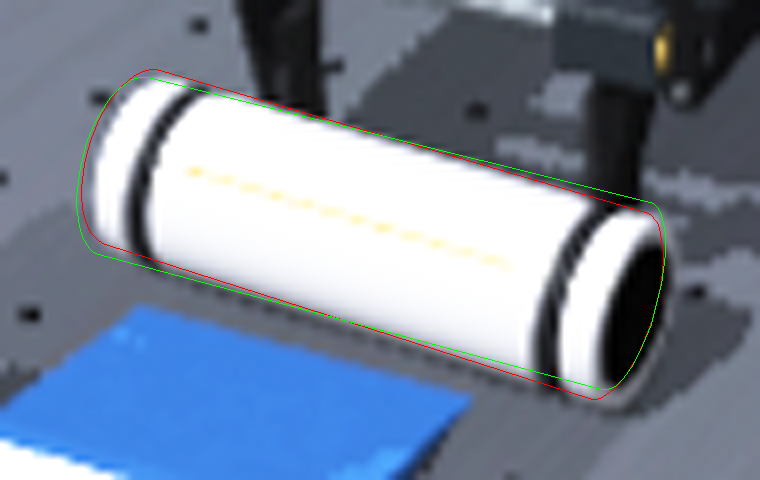

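The tube rolled without turning: relative yaw is still about -0.06, cradle x about -13 mm, y about -124 mm. The ramp and both fingers should square it up. I'll push on up the ramp and raise the tips as it climbs.

```bash
python3 -m inch '[[-0.05,0.5,0,0],[-0.1,1,0,0],[-0.14,1.5,0,0],[-0.19,2,0,0],[-0.24,2.5,0,0],[-0.29,3,0,0],[-0.34,3.5,0.1,0],[-0.38,4,0.2,0],[-0.43,4.5,0.3,0],[-0.48,5,0.4,0],[-0.53,5.5,0.5,0],[-0.58,6,0.6,0],[-0.62,6.5,0.7,0],[-0.67,7,0.8,0],[-0.72,7.5,0.9,0]]'
python3 look.py 4
```

```text
time: 7.02
position: [0.5737, 0.0865, 0.0456]
tool_rot: [-0.0, 0.673, 0.74, -0.0]
contact_force: [0.5, -4.0, 2.8]
grip_width: 0.0869
7.025 [[-13.95164184 -88.94918899  45.58762484]] [ 0.45239613 -4.00791937  2.83749146]
```

View pics/both4.png

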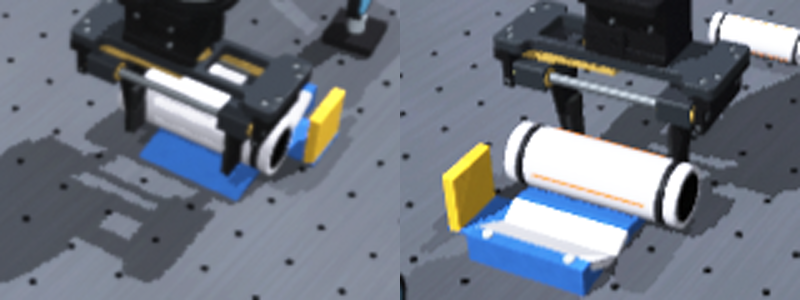

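The tube is on the ramp, pressed by both fingers. In the right half it is at (600,175), with its left end close to the stop's edge at (495,160). I'll check its x and yaw before going on.

```bash
python3 - <<'E'
from h import *
from bench import *
c=np.load('cradle.npy');T=camera_info('side')
b=cv2.imread('pics/raw_d4.png')
v=b[230:300,200:325].copy()
v=cv2.resize(v,None,fx=6,fy=6,interpolation=cv2.INTER_CUBIC)
for (x,y,z,r),col in (((-.012,-.053,.033,0),(0,0,255)),((-.012,-.053,.033,-.06),(0,255,0))):
    w=C2W(c,[[x,y,z]])[0]; P=cyl([*w,c[2]+r])
    h=cv2.convexHull(((proj(T,P)-[200,230]+.5)*6).astype(np.int32)); cv2.polylines(v,[h],True,col,1)
cv2.imwrite('pics/ov4.png',v)
E
```

```text
(no output)
```

View pics/ov4.png

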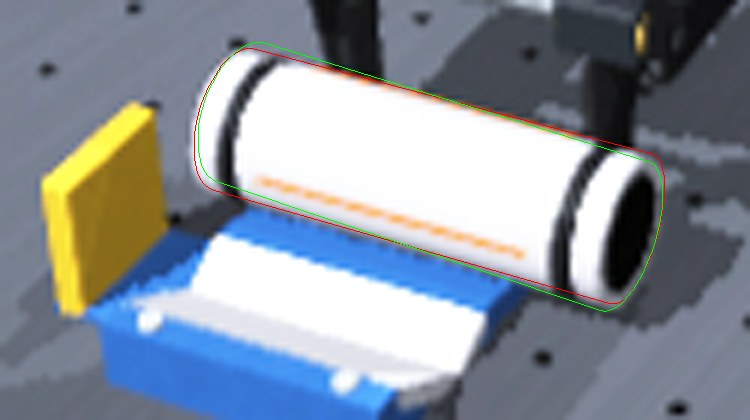

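The tube is at x≈-11 mm with yaw error of about -0.02, so its end is about 11 mm clear of the stop. Now gently over the lip.

```bash
python3 -m inch '[[-0.03,0.35,0.05,0],[-0.07,0.7,0.1,0],[-0.1,1.05,0.15,0],[-0.13,1.4,0.2,0],[-0.17,1.75,0.25,0],[-0.2,2.1,0.3,0],[-0.24,2.45,0.35,0],[-0.27,2.8,0.4,0],[-0.3,3.1,0.4,0],[-0.33,3.4,0.4,0],[-0.36,3.7,0.4,0],[-0.38,4,0.4,0],[-0.39,4.1,0.4,0],[-0.39,4.1,0.4,0],[-0.39,4.1,0.4,0]]'
python3 look.py 5
```

```text
time: 9.0
position: [0.5699, 0.1271, 0.0495]
tool_rot: [0.0, 0.673, 0.74, 0.0]
contact_force: [-0.5, -0.1, 0.5]
grip_width: 0.087
9.0 [[-13.85563457 -48.17617589  49.54248529]] [-0.50738774 -0.14153377  0.52450647]
```

View pics/both5.png

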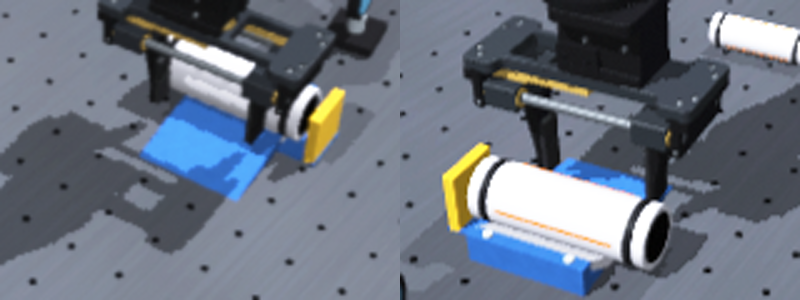

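The tube has dropped into the V, in the right half at (570,210). I'll back off, rise, turn the jaws across the tube and half-close them so that both fingertips bear on the rim of the free end.

```bash
python3 -m inch '[[0.1,-1,0,0],[0.2,-2,1,0],[0.2,-2,5,0],[0.2,-2,10,0],[-2,-1,10,-10],[-4,0.5,10,-20],[-6,1.5,10,-30],[-8,2.5,10,-40],[-10,3.2,10,-50],[-11.5,3.7,10,-60],[-11.5,3.7,10,-70],[-11.5,3.7,10,-80],[-11.5,3.7,10,-90],[-11.5,3.7,10,-90],[-11.5,3.7,10,-90]]' 0
python3 -m inch '[[0,0,0,0],[0,0,0,0],[0,0,0,0],[0,0,0,0],[0,0,0,0],[0,0,0,0]]' 168
python3 look.py 6
python3 - <<'E'
from h import *
from bench import *
c=np.load('cradle.npy')
cv2.imwrite('pics/wrist6.png',grab_frame('wrist')[:,:,::-1])
T=camera_info('side');S=camera_info('scene')
s=get_state();q=s['tool_rot'];M=R.from_quat([*q[1:],q[0]]).as_matrix();print(np.rad2deg(np.arctan2(M[1,1],M[0,1])),s['grip_width'])
for f,ci,(u,v) in (('raw_s6',S,(330,180)),('raw_d6',T,(200,235))):
    im=cv2.resize(cv2.imread(f'pics/{f}.png')[v:v+70,u:u+110],None,fx=7,fy=7,interpolation=cv2.INTER_CUBIC)
    for x,col in ((-.010,(0,0,255)),):
        w=C2W(c,[[x,0,.032]])[0]
        h=cv2.convexHull(((proj(ci,cyl([*w,c[2]]))-[u,v]+.5)*7).astype(np.int32)); cv2.polylines(im,[h],True,col,1)
    cv2.imwrite(f'pics/ov_{f}.png',im)
E
```

```text
time: 10.98
position: [0.4551, 0.1638, 0.1499]
tool_rot: [-0.0, 0.999, 0.049, 0.0]
contact_force: [-0.4, -0.5, 0.3]
grip_width: 0.0871
time: 11.72
position: [0.4549, 0.1642, 0.1495]
tool_rot: [-0.0, 0.999, 0.048, -0.0]
contact_force: [-0.7, 0.3, -0.5]
grip_width: 0.0354
11.725 [[-124.81203695   -0.23690084  149.54001155]] [-0.69683706  0.31965227 -0.51035751]
-84.53252201363291 0.030987791861085606
```

View pics/ov_raw_s6.png

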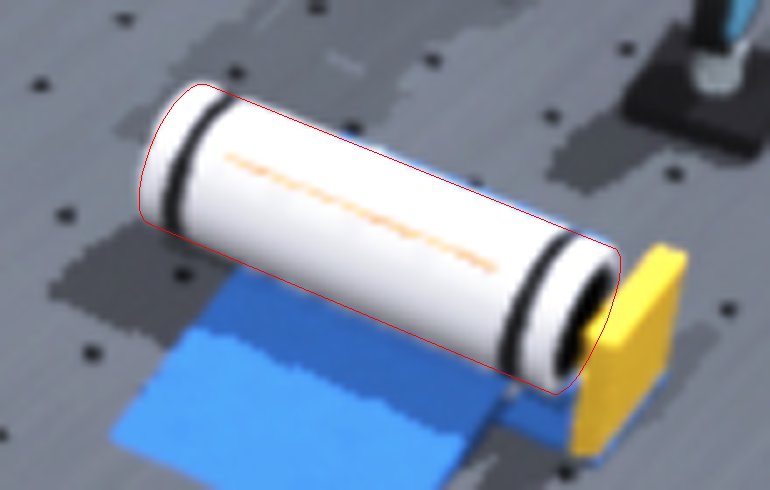

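View pics/ov_raw_d6.png

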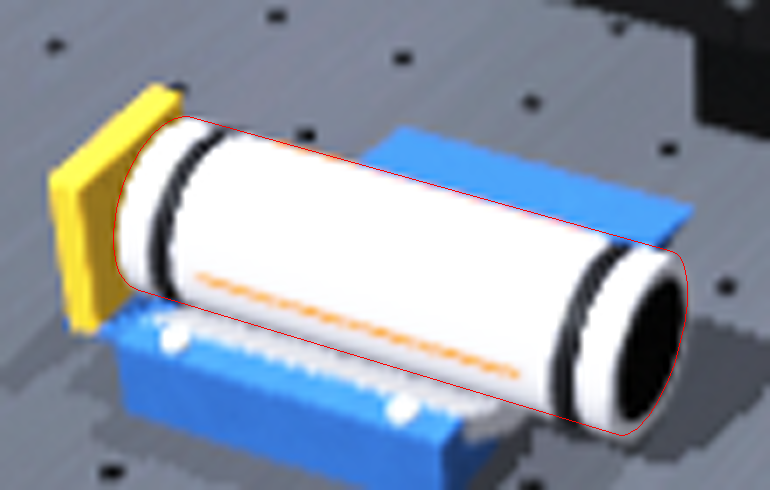

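View pics/wrist6.png

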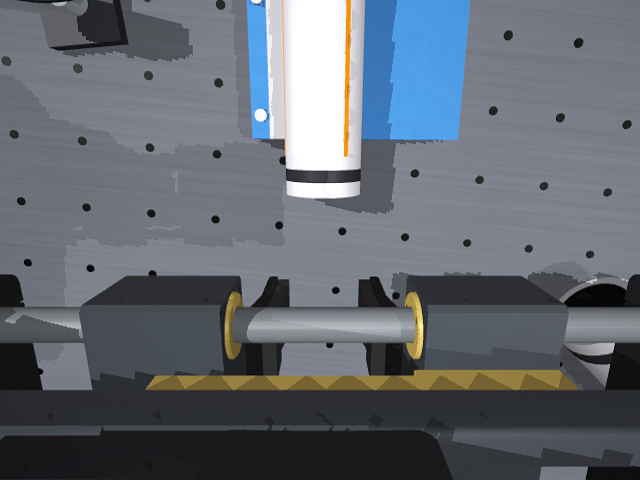

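The tube is seated in the V: the overlay at x=-10 mm, y=0, z=32 mm fits both views. Its yellow-side gap is about 10 mm. The wrist view shows the free end at (323,190), centred between the fingers. I'll go down and push along cradle +x.

```bash
python3 -m inch '[[0,0,-3,0],[0,0,-6,0],[0,0,-9,0],[0,0,-10.7,0],[0,0,-10.7,0],[0.5,0.05,-10.7,0],[1,0.1,-10.7,0],[1.5,0.14,-10.7,0],[2,0.19,-10.7,0],[2.3,0.22,-10.7,0],[2.6,0.25,-10.7,0],[2.8,0.27,-10.7,0],[3,0.29,-10.7,0],[3.2,0.31,-10.7,0],[3.4,0.33,-10.7,0],[3.6,0.34,-10.7,0],[3.6,0.34,-10.7,0]]'
python3 look.py 7
```

```text
time: 14.0
position: [0.4913, 0.1676, 0.0426]
tool_rot: [-0.0, 0.999, 0.048, 0.0]
contact_force: [-1.0, -0.3, -0.8]
grip_width: 0.03
14.0 [[-88.25421311  -0.29366854  42.61707784]] [-0.99392806 -0.26603201 -0.75348014]
```

View pics/both7.png

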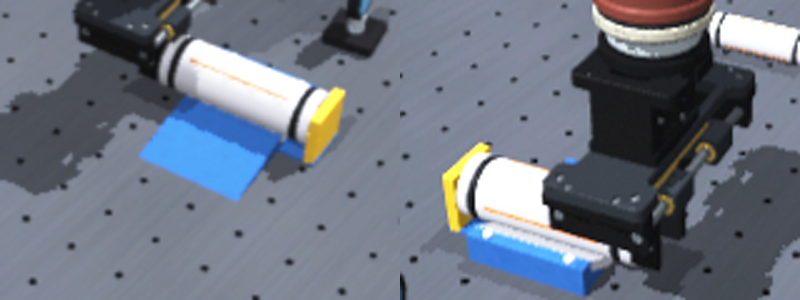

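The tube is being pushed: the gap at the stop has shrunk (left half, end at (315,125)). I'll continue in 1 mm rows and watch the force.

```bash
python3 -m inch '[[0.1,0.01,0,0],[0.2,0.02,0,0],[0.3,0.03,0,0]]'; python3 -m inch '[[0.1,0.01,0,0],[0.1,0.01,0,0]]'; python3 look.py 8
python3 - <<'E'
import cv2
a=cv2.imread('pics/raw_s8.png')[180:260,330:440];cv2.imwrite('pics/c8.png',cv2.resize(a,None,fx=7,fy=7,interpolation=cv2.INTER_CUBIC))
E
```

```text
time: 14.48
position: [0.4925, 0.1677, 0.0423]
tool_rot: [0.0, 0.999, 0.048, -0.002]
contact_force: [-9.3, -0.3, 7.6]
grip_width: 0.0298
time: 14.72
position: [0.4925, 0.1677, 0.0421]
tool_rot: [0.0, 0.999, 0.048, -0.003]
contact_force: [-11.0, -1.7, 7.9]
grip_width: 0.0295
14.725 [[-87.08608735  -0.28901327  42.08138725]] [-10.9974867   -1.67015074   7.93025393]
```

View pics/c8.png

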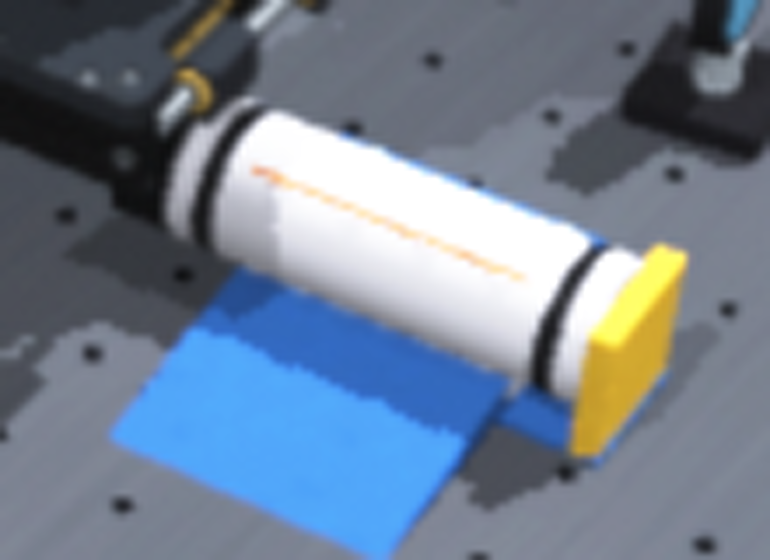

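The force rose to 11 N and the arm stalled, so the tube is bearing on the stop. I'll draw back and check.

```bash
python3 -m inch '[[-0.3,-0.03,0,0],[-0.8,-0.08,0,0],[-2,-0.19,0,0],[-4,-0.38,0,0],[-5,-0.48,3,0],[-6,-0.58,8,0],[-8,-0.8,12,0],[-10,-1,14,0],[-10,-1,14,0],[-10,-1,14,0]]'
python3 look.py 9
python3 - <<'E'
from h import *
from bench import *
c=np.load('cradle.npy');T=camera_info('side');S=camera_info('scene')
ims=[]
for f,ci,(u,v) in (('raw_s9',S,(330,180)),('raw_d9',T,(200,235))):
    im=cv2.imread(f'pics/{f}.png')[v:v+80,u:u+110]; k=cv2.resize(im,None,fx=3.6,fy=3.6,interpolation=cv2.INTER_CUBIC)
    w=C2W(c,[[0,0,.032]])[0]
    h=cv2.convexHull(((proj(ci,cyl([*w,c[2]]))-[u,v]+.5)*3.6).astype(np.int32)); k2=k.copy();cv2.polylines(k2,[h],True,(0,0,255),1)
    ims.append(np.vstack([k,k2]))
cv2.imwrite('pics/ov9.png',np.hstack(ims))
E
```

```text
time: 16.08
position: [0.3948, 0.1579, 0.1818]
tool_rot: [0.0, 0.999, 0.048, -0.0]
contact_force: [0.1, 0.0, -0.8]
grip_width: 0.0296
16.075 [[-185.24395158   -0.7563305   181.80714142]] [ 0.10123507  0.02649126 -0.79706503]
```

View pics/ov9.png

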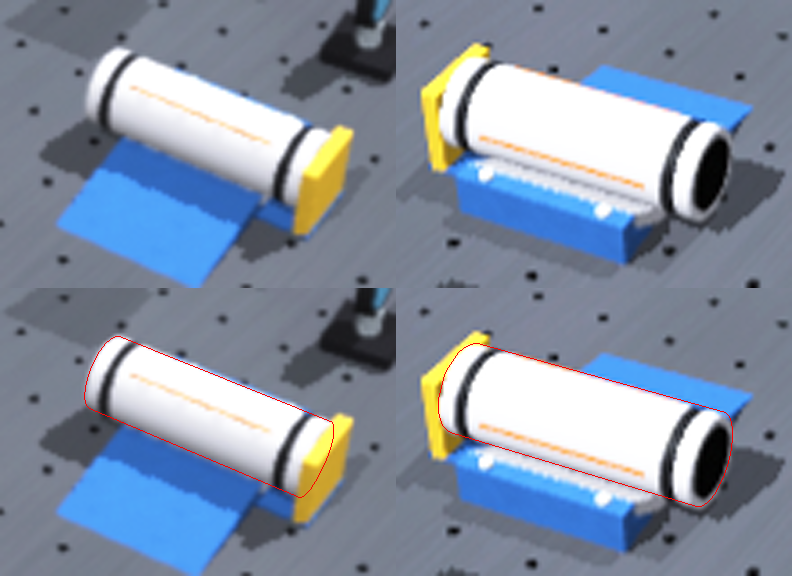

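View pics/raw_s9.png

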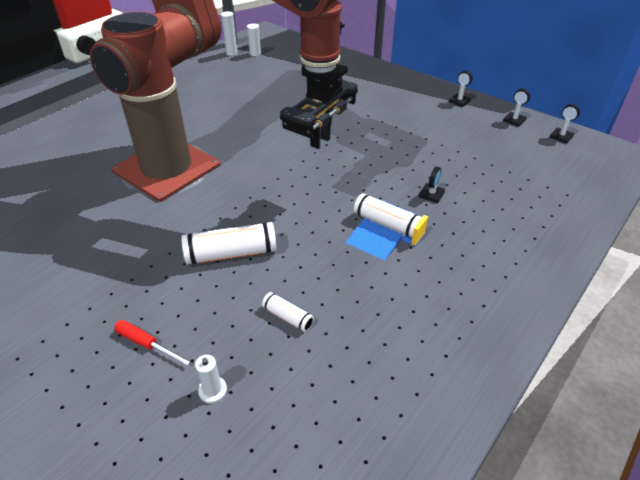

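The outline for x=0 fits both views within about 1 px, the end is on the yellow plate, and the robot is clear. I'll do a last check of stillness and bystanders, then hand in.

```bash
python3 - <<'E'
from bench import *
import cv2,numpy as np
a=cv2.imread('pics/raw_s9.png').astype(int);b=grab_frame('scene')[:,:,::-1].astype(int);z=cv2.imread('pics/scene0.png').astype(int)
print('tube diff',abs(a-b)[180:260,340:440].max())
for n,(u0,v0,u1,v1) in dict(pillar=(190,345,235,405),driver=(110,315,192,370),lens=(415,160,450,205)).items(): print(n,(abs(z-b)[v0:v1,u0:u1].max(2)>60).sum())
print(get_state()['contact_force'],get_state()['time'])
sign_off()
E
```

```text
tube diff 12
pillar 0
driver 0
lens 0
[-0.09318615 -0.76597165  0.09656134] 16.225
the job is handed in; nothing more can be done
```

I handed the job in at 16.2 s with the tube lying in the V against the yellow stop and the robot well clear of it. No verdict is reported.

**What I did:** I chose the middle-sized of the three tubes. With the open fingers I pushed its side so that it rolled along the table, up the ramp and over the lip into the V. Then, with the fingers half-closed, I pushed its free end about 10 mm along the V. I stopped when the force jumped to about 11 N and the arm stalled.

**Last checks:**
- **Position:** the outline of a fully home tube (x = 0, y = 0, z = 32 mm) matched both camera views to about 1 px. That puts the tube at x between about -2 and 0 mm.
- **Stillness:** the tube area hardly changed between the last two scene pictures.
- **Bystanders:** the pillar, lens and screwdriver areas showed no change from the first picture.
- **Contact:** the wrist force was back near zero.

**Checks that disagreed:**
- The single-view tube fits gave odd heights at the start, from 11 to 62 mm. The fits from two views, which I used, gave 24 to 26 mm.
- At the stop, the finger position put the tube's free end at about -77.6 mm instead of -75 mm. That is close to the 2 mm calibration error and inside the 5 mm allowed.
- The tube's gap to the plate was judged only from the pictures and the force, not measured directly.

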